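Set out mains transformers by size for testing

ROBOT

A 7-joint arm with a two-finger parallel gripper is mounted at the origin on the work surface. World frame = base frame: x ahead of the robot, y to its left, z up, the work surface at z = 0. Lengths are in m, angles in rad, forces in N, time in s.
With the tool pointing down it reaches from about 0.425 to 0.8 m from the base axis. Payload 8.3 kg.
Tool frame: the origin (TCP) lies on the centre line of the jaws, within the pads' length; the fingertips stand tcp_to_tips ahead of it and the grasp point (between the pads) lies 5 mm behind it (tcp_to_tips is the distance from the TCP to the fingertips, in m); z points along the fingers, y is the line along which they close (so a half turn about z gives the same grasp; the last joint's range is limited). The gripper opens to 85 mm and grips with 20 to 120 N. Pads are 22 mm wide; open, the fingers measure 114 mm over their backs; the gripper's body (76 mm by 85 mm) begins 54 mm behind the grasp point. The pads swing forward as they close: fully open they stand 13 mm farther back than shut.
Start: joints at [-1.241, 0.383, 0.016, 1.37, -0.006, 1.388, -0.046], TCP at [0.239, 0.577, 0.224] pointing down, gripper open.
Joint ranges: [-2.95, 2.95], [-0.25, 2.06], [-1.52, 1.56], [0.18, 2.33], [-1.44, 4.58], [0.02, 2.06], [-3.01, 3.01]. Speed limits (rad/s): [2.39, 2.39, 3.01, 3.01, 3.14, 3.14, 3.14].

INTERFACE

Orientations are given as a rotation vector (axis times angle).
In Python, from plant import move_pose, move_l, set_joints, command_gripper, sleep, ik, state, get_image, camera_params, MotionError, close_job, tcp_to_tips gives the robot as it stands. Calls block until the motion is done:
- move_pose(position, orientation): joint-space move of the TCP to a pose.
- move_l(position, frame=None, v=0.15, force_limit=None): straight line of the TCP; frame=None keeps the orientation; v is the mean speed in m/s. With force_limit (N) it stops when the force on the tool has changed by that much, and returns True; else False.
- set_joints(angles): joint-space move.
- command_gripper(opening, f_grip=None): finger opening in m; f_grip is the grip in N (None keeps the last); returns when the fingers have stopped.
- sleep(seconds).
- ik(position, orientation): joint angles nearest the present ones, or None.
- state(): the state.
- get_image(name): name is "scene" or "top" or "wrist"; returns the picture (400x640x3 uint8, red, green, blue); there is no depth.
- camera_params(name): a dict with "camera_matrix" (3x3 intrinsics, pixels), "k1" (the pictures are not rectified: a ray, as slopes to the right and down, at radius r is drawn at 1 + k1 r^2 times it, then the intrinsics apply), "R" (3x3) and "t" (3): a world point X has camera coordinates R X + t. Camera axes: x right, y down, z forward; pixel columns grow to the right and rows downward; lengths in m; the calibration is good to about 2 mm. A picture is of the moment at which its call begins: read the wrist's pose just before it. camera_params takes no time and is no camera call; for the wrist camera it gives the pose at the moment of the call.
A pose or a line that the arm cannot do raises MotionError and nothing moves.
- close_job(): hands the job in; it is judged then, once.
The state is a dict: "time": time; "qpos": joint angles; "joint_vel": joint speeds; "tau": joint torques, N m; "eef_pos": TCP position; "tcp_rot": TCP orientation; "ft_force": force on the tool from outside, world axes, zero at the start; "moment": the same for the moment, N m; "grip_width": finger opening in m; "grip_force": force on a finger pad.
Only numpy, scipy, OpenCV 4.12 (cv2) and the standard library are available. Lean on these libraries where they do the work, as an engineer would, in place of code of your own. Each camera call takes 0.05 s, during which the arm holds its last target. There are 200 camera calls.

TASK

The four mains transformers on the bench are to be tested one after another, smallest first. Line them up in the row of black trays on the white shelf in order of size, one to a tray: the smallest in the tray next to the multimeter, the largest in the tray farthest from it. Carry them upright and set each down gently, not dropped, on its feet in the middle of its tray, lengthwise with the tray.

Things in the scene. Friction and masses are not known exactly. Their poses are not given: they have to be found in the camera images.
- transformer_28: The smallest of four like mains transformers, loose, upright: dark steel core, steel strap over top and ends, yellow winding bulging from both long sides. Origin: centre of underside; x along its length, either way round, z up. 31 mm long over its flat end faces (good to grip), 25.0 high, core 14 thick (y), 22 over winding; a foot 1.5 mm thick juts 5 mm from each end's base. About 70 g.
- transformer_38: The second smallest of four like mains transformers, loose, upright: dark steel core, steel strap over top and ends, yellow winding bulging from both long sides. Origin: centre of underside; x along its length, either way round, z up. 41 mm long over its flat end faces (good to grip), 33.0 high, core 19 thick (y), 30 over winding; a foot 1.5 mm thick juts 6 mm from each end's base. About 175 g.
- transformer_48: The second largest of four like mains transformers, loose, upright: dark steel core, steel strap over top and ends, yellow winding bulging from both long sides. Origin: centre of underside; x along its length, either way round, z up. 51 mm long over its flat end faces (good to grip), 41.5 high, core 24 thick (y), 38 over winding; a foot 1.5 mm thick juts 8 mm from each end's base. About 350 g.
- transformer_60: The largest of four like mains transformers, loose, upright: dark steel core, steel strap over top and ends, yellow winding bulging from both long sides. Origin: centre of underside; x along its length, either way round, z up. 63 mm long over its flat end faces (good to grip), 51.5 high, core 30 thick (y), 47 over winding; a foot 1.5 mm thick juts 10 mm from each end's base. About 680 g.
- tray_a: One of four identical shallow black trays, fixed in a straight row on the white shelf, 80 mm apart; its place in the row varies. 125 mm long (its x axis, across the row), 76 mm wide (y, along the row), 10 mm high; walls and floor 3 mm. Origin: centre of its underside, its inner floor 3 mm above.
- tray_b: One of four identical shallow black trays, fixed in a straight row on the white shelf, 80 mm apart; its place in the row varies. 125 mm long (its x axis, across the row), 76 mm wide (y, along the row), 10 mm high; walls and floor 3 mm. Origin: centre of its underside, its inner floor 3 mm above.
- tray_c: One of four identical shallow black trays, fixed in a straight row on the white shelf, 80 mm apart; its place in the row varies. 125 mm long (its x axis, across the row), 76 mm wide (y, along the row), 10 mm high; walls and floor 3 mm. Origin: centre of its underside, its inner floor 3 mm above.
- tray_d: One of four identical shallow black trays, fixed in a straight row on the white shelf, 80 mm apart; its place in the row varies. 125 mm long (its x axis, across the row), 76 mm wide (y, along the row), 10 mm high; walls and floor 3 mm. Origin: centre of its underside, its inner floor 3 mm above.
- multimeter: Grey and black multimeter with display and dial, fixed face up on the bench at one end of the shelf, in line with the trays, 115 mm from the middle of the nearest; which end varies, and a clear parts box (120 x 80 x 45 mm) stands at the other. 150 x 75 mm, 47 mm high. Origin: centre of its underside.
- shelf: Low fixed white shelf that carries the trays: board 340 mm long (its y axis), 140 mm deep (x), top 60 mm above the bench, four legs. Origin: at bench level under the board's middle. Turned and shifted from start to start, with trays, meter and parts box.

How it is judged:
At the end, for the whole second after the job is handed in: Counted from the multimeter, the trays hold the transformers in order of size, smallest first, one to a tray; each upright (6 degrees) on the tray floor, within 15 mm of the tray's middle and 20 degrees of its length, either end first; all at rest (horizontal distance between transformer_28 and multimeter between 0.1 and 0.13 m and angle between each of transformer_28, transformer_38, transformer_48, transformer_60's own z axis and vertical below 0.1 rad and linear speed of each of transformer_28, transformer_38, transformer_48, transformer_60 below 0.01 m/s and angular speed of each of transformer_28, transformer_38, transformer_48, transformer_60 below 0.1 rad/s and x of transformer_28 in the frame of shelf between -0.015 and 0.015 m and z of transformer_28 in the frame of shelf between 0.06 and 0.067 m and angle between the x axis of each of transformer_28, transformer_38, transformer_48, transformer_60 and the x axis of shelf, either way round below 0.35 rad and horizontal distance between transformer_38 and multimeter between 0.18 and 0.21 m and x of transformer_38 in the frame of shelf between -0.015 and 0.015 m and z of transformer_38 in the frame of shelf between 0.06 and 0.067 m and horizontal distance between transformer_48 and multimeter between 0.26 and 0.29 m and x of transformer_48 in the frame of shelf between -0.015 and 0.015 m and z of transformer_48 in the frame of shelf between 0.06 and 0.067 m and horizontal distance between transformer_60 and multimeter between 0.34 and 0.37 m and x of transformer_60 in the frame of shelf between -0.015 and 0.015 m and z of transformer_60 in the frame of shelf between 0.06 and 0.067 m); the robot touches nothing.
It fails at once if a transformer is tipped over or carried tilted by more than 35 degrees (angle between any of transformer_28, transformer_38, transformer_48, transformer_60's own z axis and vertical above 0.61 rad).
It fails at once if a transformer is dropped: it moves faster than 0.6 m/s, as after a fall of some 18 mm, while the fingers do not hold it ((linear speed of transformer_28 above 0.6 m/s and contact force between the fingers and transformer_28 below 0.1 N) or (linear speed of transformer_38 above 0.6 m/s and contact force between the fingers and transformer_38 below 0.1 N) or (linear speed of transformer_48 above 0.6 m/s and contact force between the fingers and transformer_48 below 0.1 N) or (linear speed of transformer_60 above 0.6 m/s and contact force between the fingers and transformer_60 below 0.1 N)).
It also fails if it takes over 96 s, if anything falls off the work surface, if the arm or the gripper's body presses on something with over 40 N, if the wrist force passes 120 N, or if a joint passes its speed limit or range.

## Working session

There is one attempt and no reset: what is moved stays moved. The work goes in short steps, each a Python script; the robot and the scene stay as the last script left them, time stands still between calls to the robot, and variables do not carry over. Pictures are saved under pics/ and viewed, at most 14 in all, crops included, and the job is handed in when it is done.

```bash
mkdir -p pics; ls; python3 - <<'E'
from plant import *
import cv2,numpy as np
for n in ["top","scene"]:
    cv2.imwrite(f"pics/{n}0.png",get_image(n)[:,:,::-1]); p=camera_params(n); print(n,p)
s=state();print(s["time"],s["tcp_rot"],s["eef_pos"],tcp_to_tips,s["grip_width"])
E
```

```text
pics
top {'camera_matrix': array([[379.51903505,   0.        , 319.8833776 ],
       [  0.        , 379.51903505, 199.94226625],
       [  0.        ,   0.        ,   1.        ]]), 'k1': -0.08427083867448902, 'R': array([[-0.06988505, -0.99753951, -0.00556829],
       [-0.971716  ,  0.06933603, -0.22574441],
       [ 0.22557505, -0.01036537, -0.97417065]]), 't': array([0.03490621, 0.58498273, 0.96045809])}
scene {'camera_matrix': array([[470.81696469,   0.        , 325.06680884],
       [  0.        , 470.81696469, 195.95019633],
       [  0.        ,   0.        ,   1.        ]]), 'k1': -0.034957612586594314, 'R': array([[-0.59535728,  0.80336717,  0.01228383],
       [ 0.6555326 ,  0.49452695, -0.57071894],
       [-0.46457155, -0.33172923, -0.82105359]]), 't': array([ 0.31930365, -0.32860826,  1.30336303])}
0.1 [-6.13053453e-01 -3.08086737e+00  2.83358813e-03] [0.23906052 0.57695885 0.22313869] 0.014 0.08560988413496926
```

View pics/top0.png

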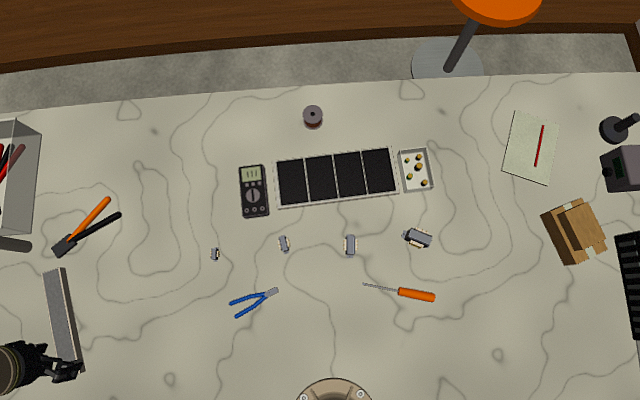

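View pics/scene0.png

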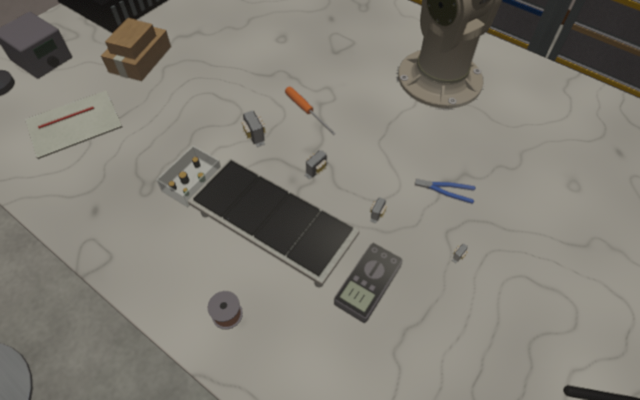

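The multimeter is at the left end of the row in the top view, around (253,190), and the parts box is at (416,170). The trays run from (278,180) to (395,170). The transformers get larger left to right: (215,253), (284,244), (350,245) and (419,238). Next I'll write the helpers, get tray estimates and take a wrist view over each transformer.

```bash
cat > h.py <<'E'
from plant import *
import cv2,numpy as np
from scipy.spatial.transform import Rotation as Ro
def ray(px,z,p):
    """pixels (N,2) -> world points on plane z"""
    K=np.array(p["camera_matrix"]);d=np.array([p["k1"],0,0,0,0.])
    px=np.asarray(px,float).reshape(-1,1,2)
    n=cv2.undistortPoints(px,K,d)[:,0]
    R=np.array(p["R"]);t=np.array(p["t"]);c=-R.T@t
    v=np.c_[n,np.ones(len(n))]@R
    return c+v*((z-c[2])/v[:,2])[:,None]
def rv(yaw):
    """tool down, closing line (tool y) along world yaw (mod pi), nearest to last-joint-middle"""
    y=np.array([np.cos(yaw),np.sin(yaw),0]);z=np.array([0,0,-1.]);x=np.cross(y,z)
    return Ro.from_matrix(np.c_[x,y,z]).as_rotvec()
def best(pos,yaw):
    """orientation of the two half turns with least joint travel"""
    q=np.array(state()["qpos"]);o=[]
    for k in (0,np.pi):
        s=ik(pos,rv(yaw+k))
        if s is not None:o.append((np.abs(np.array(s)-q).max(),rv(yaw+k)))
    return min(o,key=lambda a:a[0])[1]
E
python3 - <<'E'
from h import *
im=cv2.imread("pics/top0.png");p=camera_params("top")
g=cv2.cvtColor(im,cv2.COLOR_BGR2GRAY)
m=(g<60).astype(np.uint8);m[:, :272]=0;m[:,398:]=0;m[:140]=0;m[215:]=0
m=cv2.morphologyEx(m,cv2.MORPH_CLOSE,np.ones((5,5)))
c=max(cv2.findContours(m,0,2)[0],key=cv2.contourArea)
c=c[:,0]; w=ray(c,.07,p)[:,:2]
r=cv2.minAreaRect((w*1000).astype(np.float32));print("trays",r,cv2.boxPoints(r).round(1).tolist())
mm=ray([[253,190]],.047,p);print("meter",mm)
print(ray([[215,253],[284,244],[350,245],[419,238]],.02,p).round(3))
s=state();cp=camera_params("wrist");print("cam in tool",Ro.from_rotvec(s["tcp_rot"]).as_matrix().T@(-np.array(cp["R"]).T@cp["t"]-s["eef_pos"]),(np.array(cp["R"])@Ro.from_rotvec(s["tcp_rot"]).as_matrix()).round(2).tolist(),cp["camera_matrix"][0][0],cp["k1"])
E
```

```text
trays ((650.8349609375, -53.23603820800781), (124.72718811035156, 312.9830017089844), 3.5461058616638184) [[578.9000244140625, 99.0999984741211], [598.2999877929688, -213.3000030517578], [722.7999877929688, -205.60000610351562], [703.4000244140625, 106.80000305175781]]
meter [[0.63228096 0.1774014  0.047     ]]
[[ 0.467  0.294  0.02 ]
 [ 0.479  0.101  0.02 ]
 [ 0.464 -0.081  0.02 ]
 [ 0.469 -0.275  0.02 ]]
cam in tool [ 0.065038    0.00050626 -0.14915538] [[-0.0, 1.0, -0.0], [-0.97, -0.0, -0.26], [-0.26, 0.0, 0.97]] 360.33808965704543 -0.05988169598270842
```

```bash
python3 - <<'E'
from h import *
P=[.467,.294,.16]
move_pose(P,best(P,0.)); print(state()["time"])
import json
cp=camera_params("wrist");im=get_image("wrist");cv2.imwrite("pics/w28.png",im[:,:,::-1])
json.dump({k:np.array(v).tolist() for k,v in cp.items()},open("w28.json","w"))
E
```

```text
1.4833
```

View pics/w28.png

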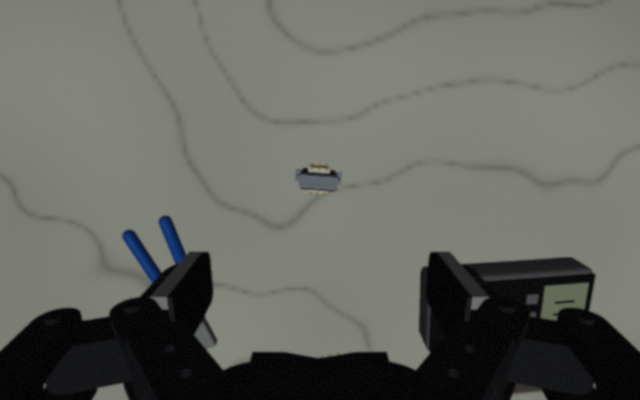

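The strap shows as a blue-grey bar at (318,182), lying level in the image, so its length runs along the closing line. Hops are cheap at about 1.5 s, so I'll view the other three the same way and measure the strap tops.

```bash
cat >> h.py <<'E'
H={28:.025,38:.033,48:.0415,60:.0515}
def strap(im,cp,h,near):
    """blue-grey strap top on plane h nearest to world point near -> rect mm, mask, box px"""
    i=cv2.GaussianBlur(im,(3,3),0).astype(int)
    m=((i[:,:,2]-i[:,:,0]>6)&(i[:,:,2]>75)&(i[:,:,2]-i[:,:,0]<45)).astype(np.uint8)
    m=cv2.morphologyEx(m,cv2.MORPH_OPEN,np.ones((5,5)))
    best=None
    for c in cv2.findContours(m,0,2)[0]:
        if cv2.contourArea(c)<150: continue
        w=ray(c[:,0],h,cp)[:,:2]*1000
        r=cv2.minAreaRect(w.astype(np.float32))
        d=np.hypot(*(np.array(r[0])/1000-near[:2]))
        if best is None or d<best[0]: best=(d,r,c)
    _,r,c=best
    (x,y),(a,b),t=r
    if b>a:a,b,t=b,a,t+90
    return np.array([x,y])/1000,(round(a),round(b)),np.deg2rad((t+90)%180-90),c
def look(P,yaw,name,n):
    move_pose(P,best(P,yaw));sleep(.15)
    cp=camera_params("wrist");im=get_image("wrist")
    cv2.imwrite(f"pics/{name}.png",im[:,:,::-1])
    return im,cp,strap(im,cp,H[n],P)
E
python3 - <<'E'
from h import *
import json
im=cv2.imread("pics/w28.png")[:,:,::-1];cp=json.load(open("w28.json"))
o=[];T={28:(.467,.294),38:(.479,.101),48:(.464,-.081),60:(.469,-.275)}
for n in H:
    if n==28: s=strap(im,cp,H[n],T[n])
    else: im,cp,s=look([*T[n],.17],0.,f"w{n}",n)
    print(n,s[0].round(4),s[1],np.rad2deg(s[2]).round(1),state()["time"])
    v=im[:,:,::-1].copy();cv2.drawContours(v,[s[3]],-1,(0,0,255),1);o.append(v[100:300,160:480])
cv2.imwrite("pics/m1.png",np.vstack([np.hstack(o[:2]),np.hstack(o[2:])]))
E
```

```text
28 [0.4653 0.2999] (36, 11) -4.2 1.5333
38 [0.4817 0.1057] (48, 19) 15.7 2.525
48 [ 0.463  -0.0759] (58, 25) -4.3 3.4833
60 [ 0.4691 -0.2669] (62, 23) 62.9 4.4833
```

View pics/m1.png

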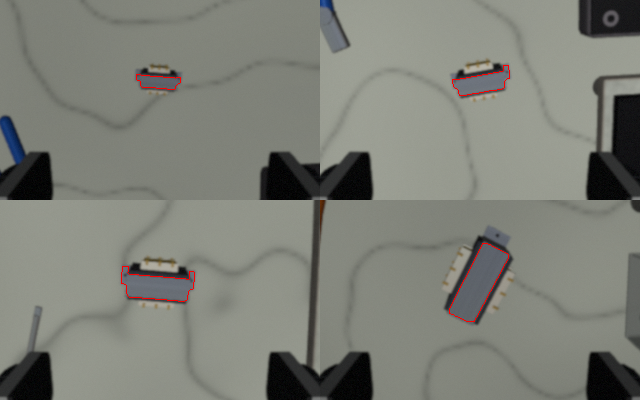

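All four outlines sit on the straps, and the size order is confirmed. 60 lies at about 63° and the others at about -4°, 16° and -4°. Foot tabs bias the rectangle slightly, so I'll look again aligned to each part with stronger mask opening before grasping. 60 goes first.

```bash
sed -i 's/def strap(im,cp,h,near):/def strap(im,cp,h,near,k=9):/; s/np.ones((5,5)))$/np.ones((k,k)))/; s/return im,cp,strap(im,cp,H\[n\],P)/return im,cp,strap(im,cp,H[n],P,{28:9,38:11,48:15,60:19}[n])/' h.py
cat >> h.py <<'E'
C=np.array([.6508,-.0532]);A=np.deg2rad(3.55);D=np.array([-np.sin(A),np.cos(A)])
Z={28:.019,38:.020,48:.022,60:.024};F={28:30,38:40,48:55,60:80};L={28:.031,38:.041,48:.051,60:.063}
def slot(n): return C+D*(.12-.08*list(H).index(n))
def pick(n,xy,yaw):
    command_gripper(.085)
    im,cp,s=look([*xy,.15],yaw,f"g{n}",n)
    xy,yaw=s[0],s[2]
    print(n,xy.round(4),s[1],np.rad2deg(yaw).round(1))
    o=best([*xy,.1],yaw)
    move_pose([*xy,.1],o)
    hit=move_l([*xy,Z[n]],v=.12,force_limit=15)
    command_gripper(.0,F[n]);sleep(.1)
    s=state();print("hit",hit,s["eef_pos"].round(4),"w",s["grip_width"],"f",s["grip_force"],s["time"])
    return s["eef_pos"][2]
def lift(n,z0):
    s=state();p=s["eef_pos"]
    move_l([p[0],p[1],z0+.135],v=.15)
    s=state();print("lifted w",s["grip_width"],"f",s["grip_force"],s["ft_force"].round(1),s["time"])
def place(n,z0):
    xy=slot(n);o=best([*xy,z0+.135],A)
    move_l([*xy,z0+.135],o,v=.25)
    move_l([*xy,z0+.071],v=.12)
    hit=move_l([*xy,z0+.058],v=.025,force_limit=4);sleep(.1)
    s=state();print("down",hit,s["eef_pos"][2]-z0,s["ft_force"].round(1),s["grip_width"])
    command_gripper(s["grip_width"]+.014);sleep(.1)
    move_l([*xy,z0+.17],v=.15);print(state()["time"])
E
python3 - <<'E'
from h import *
z=pick(60,[.4691,-.2669],np.deg2rad(62.9));
if abs(state()["grip_width"]-.063)<.006: lift(60,z)
E
```

```text
60 [ 0.4686 -0.2675] (60, 21) 62.8
hit False [ 0.4694 -0.2684  0.0256] w 0.06081782699534276 f 88.8070473074913 7.4167
lifted w 0.060818334748256514 f 88.19774776697159 [-0.7 -0.5 -7.6] 8.475
```

```bash
python3 - <<'E'
from h import *
place(60,.0256)
cv2.imwrite("pics/p60.png",get_image("wrist")[:,:,::-1])
E
```

```text
down True 0.06315912537596309 [-0.7 -0.   5.7] 0.06046013933343369
12.125
```

View pics/p60.png

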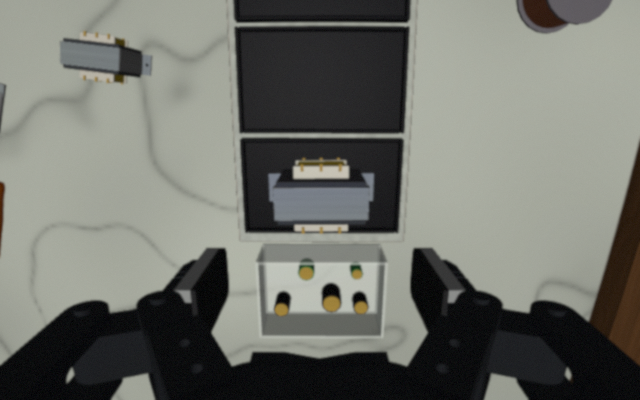

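The 60 stands upright and aligned in the far tray: its feet span columns 270–374 and the tray spans 243–404. On to the other three.

```bash
python3 - <<'E'
from h import *
for n,xy,yaw in [(48,[.463,-.0759],-4.3),(38,[.4817,.1057],15.7),(28,[.4653,.2999],-4.2)]:
    z=pick(n,xy,np.deg2rad(yaw))
    if abs(state()["grip_width"]-L[n])>.006: print("bad grip");break
    lift(n,z)
    if state()["grip_force"]<10: print("lost");break
    place(n,z)
P=[.62,-.05,.33];move_pose(P,best(P,A));cv2.imwrite("pics/end.png",get_image("wrist")[:,:,::-1])
E
```

```text
48 [ 0.4633 -0.0787] (49, 18) -4.4
hit False [ 0.4637 -0.0786  0.0229] w 0.049461569246739924 f 55.886332243680954 15.1917
lifted w 0.04912962585898755 f 57.47583568096161 [ 0.1  1.3 -3.6] 16.25
down True 0.06314514942022302 [-1.3  0.4  6.3] 0.049265389005477
19.6167
38 [0.4798 0.1048] (40, 15) 10.6
hit False [0.48   0.105  0.0207] w 0.03898139119414948 f 39.198541045188904 22.9417
lifted w 0.03901420623041814 f 40.43860226869583 [-0.3  0.1 -2.3] 24.0
down True 0.06313661290696965 [0.5 0.  4.7] 0.039017163051454216
27.4167
28 [0.4656 0.2997] (29, 10) -4.4
hit False [0.4656 0.2996 0.019 ] w -0.0002840622546182387 f 0.0 31.4167
bad grip
```

View pics/end.png

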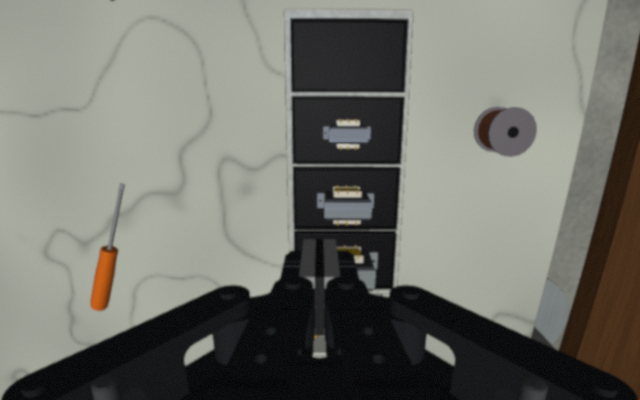

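Three are in place, at (347,133), (346,205) and below. The jaws missed the 28 and closed empty, so I'll look for it.

```bash
python3 - <<'E'
from h import *
command_gripper(.085)
im,cp,s=look([.4656,.2997,.15],np.deg2rad(-4.4),"r28",28)
print(s[:3],np.rad2deg(s[2]),state()["time"])
a=cv2.imread("pics/g28.png");v=im[:,:,::-1].copy();cv2.drawContours(v,[s[3]],-1,(0,0,255),1)
cv2.imwrite("pics/m2.png",np.vstack([a[100:400,120:520],v[100:400,120:520]]))
E
```

```text
(array([0.46563455, 0.29979666]), (29, 10), np.float64(-0.07962691869671518)) -4.562286376953125 35.8
```

View pics/m2.png

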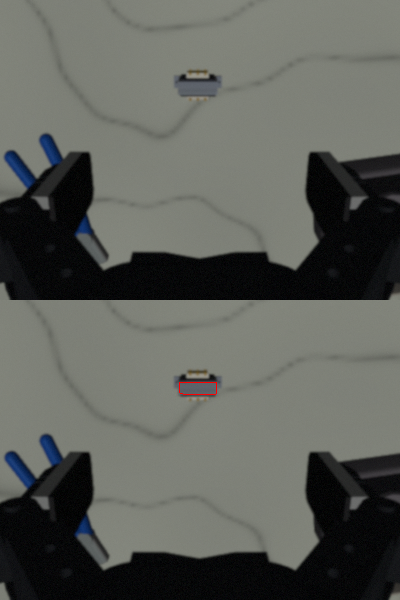

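The 28 hasn't moved at all; the strap is still at (318,189) in the full frame. I'll go down with the jaws open and look from there.

```bash
python3 - <<'E'
from h import *
move_l([.4656,.2998,.035],v=.15)
w=get_image("wrist");move_l([.4656,.2998,.019],v=.1,force_limit=15);s=state();print(s["eef_pos"],Ro.from_rotvec(s["tcp_rot"]).as_matrix().round(3).tolist(),s["grip_width"],s["time"])
w2=get_image("wrist");sc=get_image("scene");
sc=cv2.resize(sc[180:320,390:560],None,fx=2.35,fy=2.35)
o=[w[100:400,120:520],w2[100:400,120:520]]
cv2.imwrite("pics/m3.png",np.vstack([np.hstack(o),np.hstack([sc[:300,:399],np.zeros((300,401,3),np.uint8)])])[:,:,::-1])
E
```

```text
[0.46509867 0.29963798 0.01830426] [[0.077, 0.997, -0.001], [0.997, -0.077, -0.001], [-0.001, -0.001, -1.0]] 0.0850246606524368 37.075
```

View pics/m3.png

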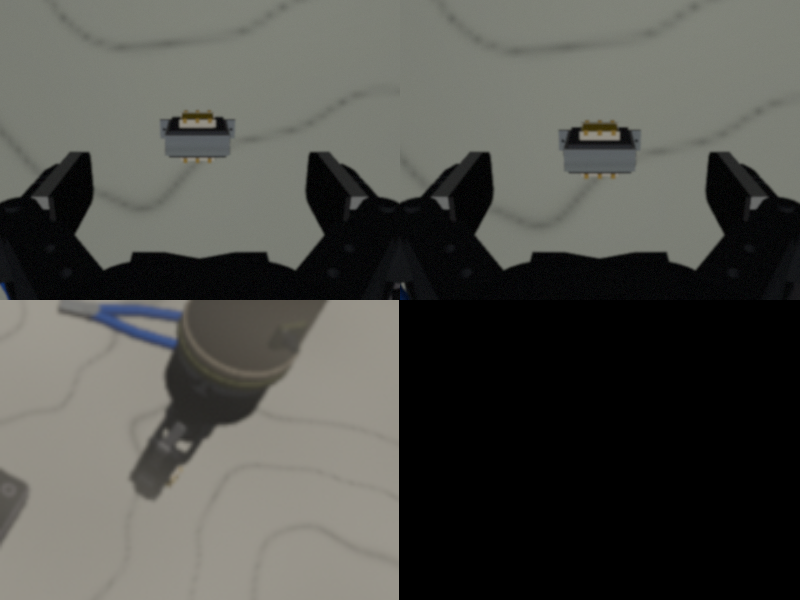

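```bash
python3 - <<'E'
from h import *
s=state();cp=camera_params("wrist");R=Ro.from_rotvec(s["tcp_rot"]).as_matrix()
pts=[("tipcentre open z+1",[0,.0425,.001]),("tip x-11",[-.011,.0425,.001]),("tip x+11",[.011,.0425,.001]),("ax z.025",[0,0,-.0067]),("ax tip",[0,0,.014])]
X=np.array([R@np.array(p)+s["eef_pos"] for _,p in pts])
px,_=cv2.projectPoints(X,cv2.Rodrigues(np.array(cp["R"]))[0],np.array(cp["t"]),np.array(cp["camera_matrix"]),np.array([cp["k1"],0,0,0,0.]))
for (n,_),p in zip(pts,px[:,0]): print(n,p.round(0),"in crop",(p-[120,100]).round(0))
im=get_image("wrist");r=strap(im,cp,.025,s["eef_pos"]);print(r[:3],cv2.boundingRect(r[3]))
E
```

```text
tipcentre open z+1 [413. 253.] in crop [293. 153.]
tip x-11 [411. 275.] in crop [291. 175.]
tip x+11 [414. 230.] in crop [294. 130.]
ax z.025 [319. 261.] in crop [199. 161.]
ax tip [319. 243.] in crop [199. 143.]Traceback (most recent call last):
  File "<stdin>", line 7, in <module>
  File "h.py", line 36, in strap
    _,r,c=best
    ^^^^^
TypeError: cannot unpack non-iterable NoneType object
```

Projecting the geometry shows the open fingertips sit higher than I assumed, so the jaws probably closed over the top of the 28. I'll find the true tip height by touching the bench gently with the jaws part closed around it.

```bash
python3 - <<'E'
from h import *
command_gripper(.050);sleep(.1)
hit=move_l([.4656,.2998,.001],v=.03,force_limit=4)
s=state();print(hit,s["eef_pos"],s["ft_force"],s["grip_width"],s["time"])
cv2.imwrite("pics/d28.png",get_image("wrist")[100:400,120:520,::-1])
E
```

```text
False [0.46570183 0.2997535  0.00106258] [-0.56050207 -0.30195468 -0.43168269] 0.049816345828326676 38.5167
```

View pics/d28.png

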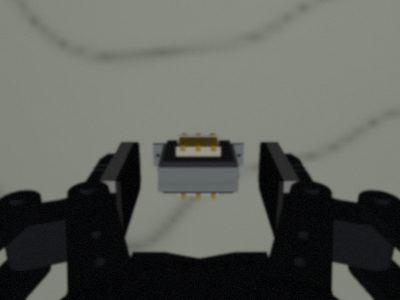

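With the TCP at z = 1 mm there is still no contact. From the image scale, the tips stand about 15 mm behind the TCP at this opening. They now straddle the upper half of the 28, so I'll close here and lift.

```bash
python3 - <<'E'
from h import *
command_gripper(0,30);sleep(.1)
s=state();z=s["eef_pos"][2];print(z,s["grip_width"],s["grip_force"])
if abs(s["grip_width"]-.031)<.006:
    lift(28,z)
    if state()["grip_force"]>10:
        place(28,z)
        P=[.60,.02,.33];move_pose(P,best(P,A+np.pi/2))
        cp=camera_params("wrist");im=get_image("wrist");cv2.imwrite("pics/end2.png",im[:,:,::-1])
E
```

```text
0.0013143621690028737 0.03046671094267559 30.066219493746758
lifted w 0.030472477508605725 f 29.724128767848015 [ 0.   0.5 -1.5] 40.0167
down True 0.06280617421531576 [-0.7 -0.7  3.8] 0.030321377739652402
43.7917
```

```bash
ls pics/end2.png && python3 -c "
from h import *
print(state()['time']);cv2.imwrite('pics/end3.png',np.vstack([cv2.imread('pics/end2.png')[:300,:],cv2.resize(get_image('scene')[130:290,150:420,::-1],(640,290))]))"
```

```text
pics/end2.png
45.1167
```

View pics/end3.png

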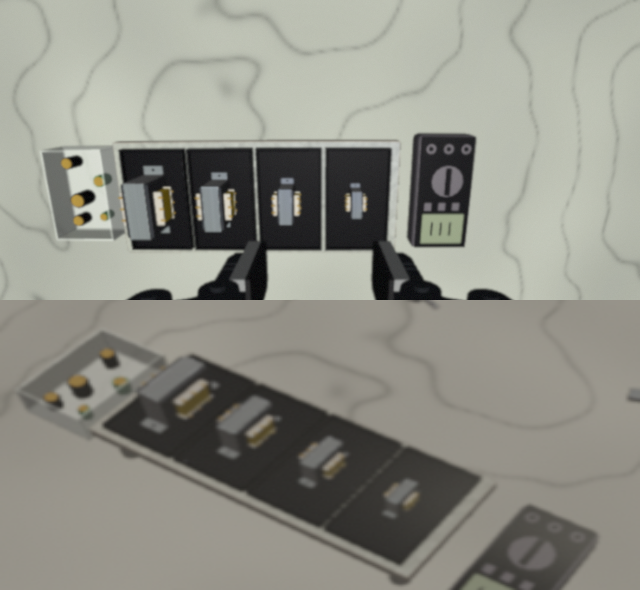

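All four stand centred in their trays, smallest next to the multimeter, at (356,204), (286,203), (215,205) and (158,200). The arm is clear, so I'm handing in.

```bash
python3 -c "
from plant import *
print(close_job())"
```

```text
the job is handed in; nothing more can be done
None
```

The job is handed in at about 45 s: all four transformers stand upright and centred in their trays, smallest next to the multimeter and largest farthest from it. The first grasp of the smallest closed over its top without moving it, and the second try held.

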